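# Gauge the heater's temperature well and fit the logger that suits it

## Robot

A 6-joint arm with a two-finger parallel gripper is mounted at the origin on the work surface. World frame = base frame: x ahead of the robot, y to its left, z up, the work surface at z = 0. Lengths are in mm, angles in rad, forces in N, time in s.
With the tool pointing down it reaches from about 250 to 775 mm from the base axis. Payload 4 kg.
Tool frame: the origin (TCP) lies at the very end of the fingers, on their centre line; the grasp point (between the pads) lies 19 mm behind it (arm.grasp_offset is the distance from the TCP to the grasp point, in mm); z points along the fingers, y is the line along which they close (so a half turn about z gives the same grasp; the last joint's range is limited). The gripper opens to 85 mm and grips with 20 to 120 N. Pads are 22 mm wide; open, the fingers measure 114 mm over their backs; the gripper's body (76 mm by 85 mm) begins 54 mm behind the grasp point. The pads swing forward as they close: fully open they stand 13 mm farther back than shut.
Start: joints at [1.022, 0.087, 1.371, -0, 1.684, -0.103], TCP at [237.16, 496.259, 231.341] pointing down, gripper open.
Joint ranges: [-3.1, 3.1], [-0.76, 2.03], [0.27, 2.55], [-1.08, 4.22], [0.17, 2.65], [-2.57, 2.57]. Speed limits (rad/s): [2.79, 2.79, 3.14, 3.14, 3.14, 3.14].

## Interface

Orientations are given as a unit quaternion [w, x, y, z].
In Python, from bench import status, camera, get_calibration, job, arm gives the robot as it stands.
- The arm moves only by the tool send_rows, never from a script. Its argument "motion" is a list of rows, each a list of 7 numbers: the closure, from -1 (fully open) to 1 (shut), then the shift along the tool's x, y, z in units of 60 mm (1.0 is 60 mm), then the turn, a rotation vector about the tool's x, y, z in degrees. In form: [[hand, dx, dy, dz, ax, ay, az], ...]. A call has 1 to 5 rows; each row shifts and turns the commanded pose from where the row before left it, along the tool's axes as they then stand; what a row does not reach is not made up. A row lasts 1/8 s, in which the tool goes at most 62.5 mm and 10.7 degrees, less where a joint would pass 70% of its speed; a pose out of reach is approached as far as the arm can. A call is refused whole if a number of a shift passes 1 or a number of a turn 10.7, either way. A call with a gripper value outside its range is refused whole. The fingers move at their own pace and stop on an object; the grip force is fixed at half the most. Time passes only in rows, so rows that do not move let the fingers close. It gives the time, the measured TCP pose, the force, the opening and the grip force at its end, in the units of the state.
- status.read_state(): the state, without advancing time (a new reading comes with each control period).
- camera(name): name is "scene" or "top" or "wrist"; returns the picture (480x640x3 uint8, red, green, blue); there is no depth.
- get_calibration(name): a dict with "fx", "fy", "cx", "cy" (pixels), "R" (3x3) and "t" (3): a world point X has camera coordinates R X + t. Camera axes: x right, y down, z forward; pixel columns grow to the right and rows downward; lengths in mm; the calibration is good to about 2 mm. A picture is of the moment at which its call begins: read the wrist's pose just before it. get_calibration takes no time and is no camera call; for the wrist camera it gives the pose at the moment of the call.
- job.close_job(): hands the job in; it is judged then, once.
The state is a dict: "clock": time; "joints": joint angles; "dq": joint speeds; "effort": joint torques, N m; "position": TCP position; "tcp_rot": TCP orientation; "ft_force": force on the tool from outside, world axes, zero at the start; "moment": the same for the moment, N m; "opening": finger opening in mm; "grasp_force": force on a finger pad.
Only numpy, scipy, OpenCV 4.12 (cv2) and the standard library are available. Lean on these libraries where they do the work, as an engineer would, in place of code of your own. Each camera call takes 0.05 s, during which the arm holds its last target. There are 200 camera calls.

## Task

Nobody has noted how deep the temperature well in the dry-block heater is bored: take the steel depth rod from the rack, stand it in the well and feel gently for the bottom, then put the rod back upright in its hole. Then take the one logger whose stem suits that depth and press it gently down through the rubber seal until its tip rests on the bottom of the well, with its collar just above the block, and let go. Put no other logger in the well and leave everything else where it is.

Things in the scene. Friction and masses are not known exactly. Their poses are not given: they have to be found in the camera images.
- heater: White two-bay dry-block heater, fixed, 213 x 260 mm, 86 mm tall, sloping control panel towards -x of its frame. Origin: centre of its underside; z up. Two aluminium blocks in its top have their tops 95 mm above the bench: the +y one has a single round hole, the temperature well; the -y one holds capped tubes standing 13 mm higher, all more than 70 mm from the well.
- well_mouth (a point): Centre of the mouth of the temperature well, level with the block's top (95 mm above the bench). The well is a vertical blind hole 13.5 mm across with a 1.5 mm chamfer, a black rubber ring round its mouth and a flat bottom. Its depth is not known beforehand: it is 38.5, 50.5 or 62.5 mm. The bottom sits on the heater's sensor: do not press on it with more than 25 N.
- well_seal (a point): Centre of the rubber seal, in the well 6 mm below its mouth. Its soft lips leave an opening of about 10 mm (the rod passes) and hold a 12 mm stem with a drag of roughly 3 to 6 N, more than a logger's weight, so a logger does not fall home by itself: it must be pushed all the way.
- rack: Grey plastic rack, fixed, 118 mm (x) by 180 mm (y), 60 mm tall. Origin: centre of its underside. Far row, x = +28 mm: three holes 13.5 mm across and 35 mm deep at y = -56, 0, +56 mm with the three loggers in any order. Near row, x = -30 mm: the depth rod's hole at y = -56 mm, the sample tube at y = +56 mm.
- rod_hole (a point): Centre of the mouth of the depth rod's hole in the rack, 60 mm above the bench; the hole is 11 mm across, chamfered, 55 mm deep.
- rod_handle (a point): Steel depth rod, loose, 60 g, upright in its rack hole: a plain rod 8 mm across and 80 mm long with ring marks every 10 mm, then a flange 20 mm across and 3 mm thick, then a round ribbed handle 16 mm across and 42 mm tall. This point is the centre of the handle, 104 mm above the rod's tip; z runs up along the rod.
- rod_tip (a point): The lower tip of the depth rod, on its axis.
- rod: The depth rod; origin at its lower tip.
- logger_short_head (a point): Wireless temperature logger, loose, about 80 g: white round head 24 mm across and 40 mm tall, on a steel collar 30 mm across and 3 mm thick, on a steel stem 12 mm across with a chamfered tip, 40 mm long below the collar. Upright in a hole of the rack's far row; its collar starts 5 mm above the rack. This point is the centre of the head, 63 mm above the stem's tip; z runs up.
- logger_short_tip (a point): Tip of the stem of the logger with the 40 mm stem, on its axis.
- logger_short: The logger with the 40 mm stem; origin at its tip. It matches the well 38.5 mm deep: on the bottom, its collar then stands 1.5 mm above the block.
- logger_medium_head (a point): Wireless temperature logger, loose, about 80 g: white round head 24 mm across and 40 mm tall, on a steel collar 30 mm across and 3 mm thick, on a steel stem 12 mm across with a chamfered tip, 52 mm long below the collar. Upright in a hole of the rack's far row; its collar starts 17 mm above the rack. This point is the centre of the head, 75 mm above the stem's tip; z runs up.
- logger_medium_tip (a point): Tip of the stem of the logger with the 52 mm stem, on its axis.
- logger_medium: The logger with the 52 mm stem; origin at its tip. It matches the well 50.5 mm deep: on the bottom, its collar then stands 1.5 mm above the block.
- logger_long_head (a point): Wireless temperature logger, loose, about 80 g: white round head 24 mm across and 40 mm tall, on a steel collar 30 mm across and 3 mm thick, on a steel stem 12 mm across with a chamfered tip, 64 mm long below the collar. Upright in a hole of the rack's far row; its collar starts 29 mm above the rack. This point is the centre of the head, 87 mm above the stem's tip; z runs up.
- logger_long_tip (a point): Tip of the stem of the logger with the 64 mm stem, on its axis.
- logger_long: The logger with the 64 mm stem; origin at its tip. It matches the well 62.5 mm deep: on the bottom, its collar then stands 1.5 mm above the block.
- sample_tube: Clear tube with a blue cap in the rack, 19 mm across, 113 mm tall; top 118 mm above the bench. A bystander; origin at the centre of its underside.
- amber_bottle: Small amber bottle with a white cap, 42 mm across, 74 mm tall. A bystander; origin at the centre of its underside.
- petri_dish: Clear round dish, 90 mm across, 16 mm tall. A bystander; origin at the centre of its underside.
- marker: Marker pen lying on the bench, 95 mm long, 13 mm thick. A bystander; origin at the centre of its underside.
- timer: Flat grey timer, 62 x 62 x 16 mm. A bystander; origin at the centre of its underside.
- microtube_rack: Orange microtube rack, 75 x 130 mm, 43 mm tall. A bystander; origin at the centre of its underside.
- beaker: Empty glass beaker, 72 mm across, 85 mm tall. A bystander; origin at the centre of its underside.

How it is judged (in metres and radians):
On the way, in this order (a step that is already met when the one before it is completed fails the run):
1. the rod's tip rests on the bottom of the well, pressed with at least 0.5 N (horizontal distance between rod_tip and well_mouth below 0.006 m and ((horizontal distance between floor_short and well_mouth below 0.01 m and contact force between rod and floor_short above 0.5 N) or (horizontal distance between floor_medium and well_mouth below 0.01 m and contact force between rod and floor_medium above 0.5 N) or (horizontal distance between floor_long and well_mouth below 0.01 m and contact force between rod and floor_long above 0.5 N))), for 0.05 s.
2. the rod stands upright in its hole in the rack again, let go (horizontal distance between rod_tip and rod_hole below 0.007 m and z of rod_tip in the frame of rod_hole below -0.045 m and angle between rod_handle's own z axis and vertical below 0.12 rad and contact force between rod and the fingers below 0.1 N), for 0.2 s.
At the end, for the whole second after the job is handed in: The logger that suits the well's depth stands upright in it (within 0.08 rad), tip within 2.5 mm of the bottom, at rest; the other two loggers within 12 mm of where they started; the rod upright in its rack hole (within 0.12 rad), its tip more than 45 mm below the hole's mouth (horizontal distance between rod_tip and rod_hole below 0.007 m and z of rod_tip in the frame of rod_hole below -0.045 m and angle between rod_handle's own z axis and vertical below 0.12 rad and ((horizontal distance between floor_short and well_mouth below 0.01 m and z of logger_short_tip in the frame of well_mouth below -0.036 m and horizontal distance between logger_short_tip and well_mouth below 0.004 m and angle between logger_short_head's own z axis and vertical below 0.08 rad and linear speed of logger_short below 0.01 m/s and distance of each of logger_medium_tip, logger_long_tip from where it was at the start of the episode below 0.012 m) or (horizontal distance between floor_medium and well_mouth below 0.01 m and z of logger_medium_tip in the frame of well_mouth below -0.048 m and horizontal distance between logger_medium_tip and well_mouth below 0.004 m and angle between logger_medium_head's own z axis and vertical below 0.08 rad and linear speed of logger_medium below 0.01 m/s and distance of each of logger_short_tip, logger_long_tip from where it was at the start of the episode below 0.012 m) or (horizontal distance between floor_long and well_mouth below 0.01 m and z of logger_long_tip in the frame of well_mouth below -0.06 m and horizontal distance between logger_long_tip and well_mouth below 0.004 m and angle between logger_long_head's own z axis and vertical below 0.08 rad and linear speed of logger_long below 0.01 m/s and distance of each of logger_short_tip, logger_medium_tip from where it was at the start of the episode below 0.012 m))); the robot touches nothing.
It fails at once if the rod or a logger pressed against the heater or the bottom of its well with more than 25 N (contact force between any of rod, logger_short, logger_medium, logger_long and heater above 25 N or contact force between any of rod, logger_short, logger_medium, logger_long and floor_short above 25 N or contact force between any of rod, logger_short, logger_medium, logger_long and floor_medium above 25 N or contact force between any of rod, logger_short, logger_medium, logger_long and floor_long above 25 N).
It fails at once if a logger that does not suit the well's depth put more than 8 mm into the well ((not (horizontal distance between floor_short and well_mouth below 0.01 m) and horizontal distance between logger_short_tip and well_mouth below 0.007 m and z of logger_short_tip in the frame of well_mouth below -0.008 m) or (not (horizontal distance between floor_medium and well_mouth below 0.01 m) and horizontal distance between logger_medium_tip and well_mouth below 0.007 m and z of logger_medium_tip in the frame of well_mouth below -0.008 m) or (not (horizontal distance between floor_long and well_mouth below 0.01 m) and horizontal distance between logger_long_tip and well_mouth below 0.007 m and z of logger_long_tip in the frame of well_mouth below -0.008 m)).
It fails at once if a bystander moved by more than 25 mm (the sample tube 20 mm) (distance of sample_tube from where it was at the start of the episode above 0.02 m or distance of any of amber_bottle, petri_dish, marker, timer, microtube_rack, beaker from where it was at the start of the episode above 0.025 m).
It also fails if it takes over 72 s, if anything falls off the work surface, if the arm or the gripper's body presses on something with over 40 N, if the wrist force passes 120 N, or if a joint passes its speed limit or range.

## Working session

There is one attempt and no reset: what is moved stays moved. The work goes in short steps, Python scripts to look and compute and a tool call to move; the robot and the scene stay as the last step left them, time stands still between calls to the robot, and variables do not carry over. Pictures are saved under pics/ and viewed, at most 10 in all, crops included, and the job is handed in when it is done.

Besides the shell and the picture viewer there is one more tool, called after "Request:" as name(argument=value, ...), one argument or row to a line, values as JSON. send_rows: Moves the arm, as the interface text tells. Its arguments: {"type":"object","properties":{"motion":{"type":"array","items":{"type":"array","items":{"type":"number"}}}},"required":["motion"]}

```bash
mkdir -p pics; ls
cat > h.py <<'E'
import numpy as np, cv2
from bench import status, camera, get_calibration, job, arm
def snap(n,f,crop=None,s=1):
    im=camera(n)[:,:,::-1]
    cv2.imwrite('pics/full_'+f,im)
    if crop: x0,y0,x1,y1=crop; im=im[y0:y1,x0:x1]
    if s!=1: im=cv2.resize(im,None,fx=s,fy=s,interpolation=cv2.INTER_CUBIC)
    cv2.imwrite('pics/'+f,im)
def back(c,u,v,z):
    R=np.array(c['R']);t=np.array(c['t'])
    d=R.T@np.array([(u-c['cx'])/c['fx'],(v-c['cy'])/c['fy'],1]);o=-R.T@t
    return o+d*(z-o[2])/d[2]
def proj(c,X):
    p=np.array(c['R'])@np.array(X)+np.array(c['t']);return c['fx']*p[0]/p[2]+c['cx'],c['fy']*p[1]/p[2]+c['cy']
E
python3 - <<'E'
from h import *
s=status.read_state();print(s)
for n in("top","scene"):
    snap(n,n+'1.png');c=get_calibration(n);print(n,c)
E
```

```text
pics
{'clock': 0.0, 'joints': array([ 1.02194008e+00,  8.79660743e-02,  1.37230663e+00, -3.49342381e-05,
        1.68358684e+00, -1.03092192e-01]), 'dq': array([-0.00057451,  0.00016716,  0.00089205, -0.00141903,  0.00100912,
        0.00160391]), 'effort': array([ 8.47531228e-04, -3.51883292e+01, -3.13264775e+01, -1.50192532e-04,
        1.10738719e-02, -2.67818024e-05]), 'position': array([236.87344214, 495.8113142 , 230.10650213]), 'tcp_rot': array([-3.46520815e-04,  2.21043034e-01,  9.75263396e-01, -1.07931517e-03]), 'ft_force': array([-0.24583662, -0.40659371,  0.21069323]), 'moment': array([0.01301386, 0.02198873, 0.00310312]), 'grasp_force': 0.0, 'opening': 85.43455918033287}
top {'fx': 437.95091084341095, 'fy': 437.95091084341095, 'cx': 321.81220439348715, 'cy': 249.0861237509641, 'R': array([[-0.0047408 , -0.99985017,  0.01664808],
       [-0.99874877,  0.00390544, -0.0498563 ],
       [ 0.04978381, -0.01686361, -0.99861764]]), 't': array([ -30.24829591,  573.51856828, 1018.00446356])}
scene {'fx': 455.0274653205893, 'fy': 455.0274653205893, 'cx': 319.24965631726855, 'cy': 238.6904719115328, 'R': array([[ 0.40902053,  0.91233973, -0.0183963 ],
       [ 0.63864191, -0.30059953, -0.7083618 ],
       [-0.65179653,  0.27798587, -0.70560977]]), 't': array([-211.39919266, -321.0188617 , 1440.90287918])}
```

View pics/top1.png

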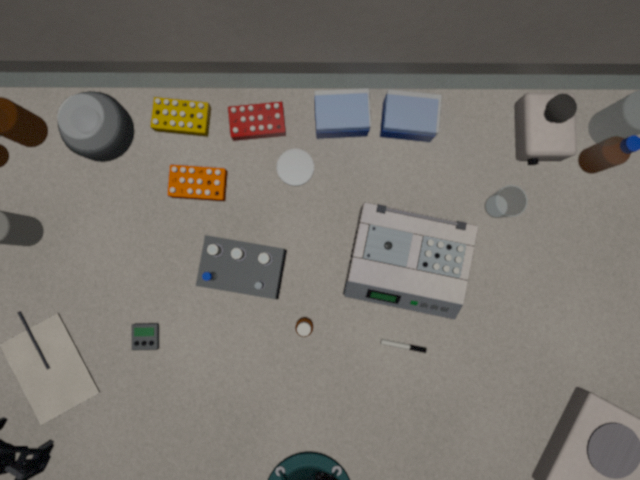

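View pics/scene1.png

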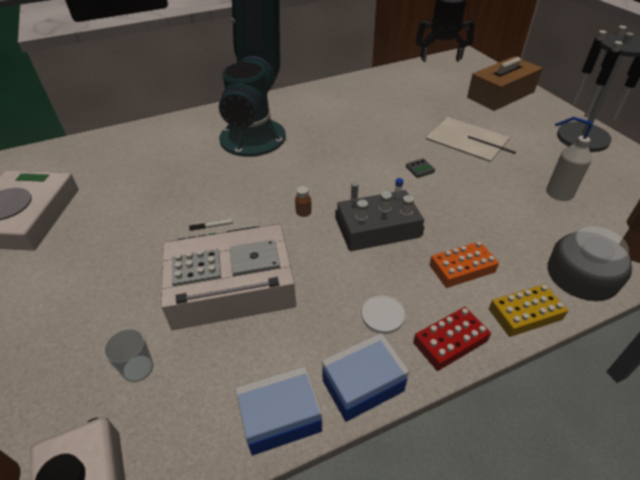

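Top: rack at about (241,267), with loggers at (213,249), (237,253) and (263,258), the rod at (258,286) and the blue tube cap at (207,276). The well is at about (388,245). I'll enlarge both areas next.

Run:
```python
from h import *
a=cv2.imread('pics/full_top1.png');b=cv2.imread('pics/full_scene1.png')
f=lambda im,x,y,w,h:cv2.resize(im[y:y+h,x:x+w],(w*4,h*4),interpolation=cv2.INTER_CUBIC)
A=f(a,190,225,100,80);B=f(a,345,200,100,70) ;C=f(b,325,170,100,80);
B=f(a,345,205,100,70);
out=np.zeros((600,800,3),np.uint8);out[:320,:400]=A;out[:280,400:]=B;out[320:,:400]=C[:280]
cv2.imwrite('pics/c.png',out)
c=get_calibration('top')
for u,v,z in[(258,286,125),(388,245,95),(213,249,110),(237,253,110),(263,258,110)]:print(back(c,u,v,z).round())
```

```text
[491. 103. 125.]
[ 578. -176.   95.]
[570. 201. 110.]
[561. 150. 110.]
[550.  94. 110.]
```

View pics/c.png

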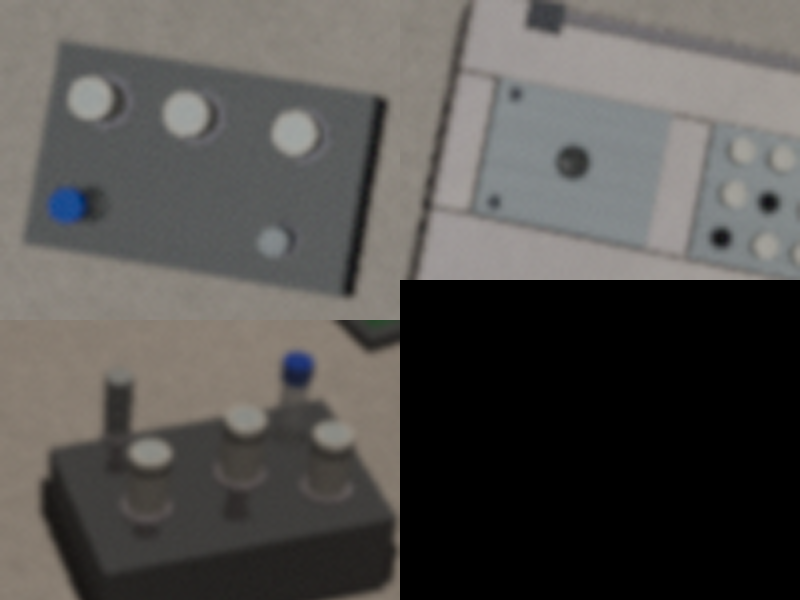

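Request:
send_rows(
  motion=[
    [-1,0,0,0,0,0,10],
    [-1,0,0,0,0,0,10],
    [-1,0,0,0,0,0,10],
    [-1,-0.97,-0.03,0,0,0,0],
    [-1,-0.97,-0.03,0,0,0,0],
  ],
)

```text
clock: 0.72
position: [300.2, 397.2, 230.5]
tcp_rot: [0.0, 0.465, 0.885, -0.001]
ft_force: [0.4, -0.5, -0.6]
opening: 85.6
grasp_force: 0.0
```

Request:
send_rows(
  motion=[
    [-1,-0.97,-0.03,0,0,0,0],
    [-1,-0.97,-0.03,0,0,0,0],
    [-1,-0.97,-0.03,0,0,0,0],
    [-1,-0.97,-0.03,0,0,0,0],
    [-1,-0.97,-0.03,0,0,0,0],
  ],
)

```text
clock: 1.35
position: [457.8, 151.5, 230.9]
tcp_rot: [-0.0, 0.466, 0.885, 0.0]
ft_force: [0.1, 0.2, 0.7]
opening: 85.3
grasp_force: 0.0
```

```bash
cat >> h.py <<'E'
def to(target):
    s=status.read_state();w,x,y,z=s['tcp_rot']
    from scipy.spatial.transform import Rotation as Ro
    R=Ro.from_quat([x,y,z,w]).as_matrix();p=s['position']
    d=np.array(target)-p
    print('t',round(s['clock'],2),'pos',p.round(1),'units',(R.T@d/60).round(3),'R',R.round(3).tolist(),'F',s['ft_force'].round(2),'op',round(s['opening'],1))
E
python3 - <<'E'
from h import *
to([491,103,230]);snap('wrist','w1.png');c=get_calibration('wrist');print(c)
p=status.read_state()['position']; print(proj(c,p), [proj(c,[491,103,130]),proj(c,[550,94,110])])
E
```

```text
t 1.35 pos [457.8 151.5 230.9] units [-0.979 -0.     0.015] R [[-0.566, 0.825, -0.0], [0.825, 0.566, 0.0], [0.0, -0.0, -1.0]] F [0.07 0.18 0.7 ] op 85.3
{'fx': 400.55058827280976, 'fy': 400.55058827280976, 'cx': 315.3834596094773, 'cy': 234.26069396198326, 'R': array([[ 0.82886256,  0.55944994, -0.00162022],
       [ 0.53671379, -0.79435349,  0.28450106],
       [ 0.15787707, -0.23668187, -0.95867436]]), 't': array([-463.37728484, -170.4149294 ,  340.95805853])}
(np.float64(314.7484437146925), np.float64(303.52176281044797)) [(np.float64(316.88022549430843), np.float64(306.02342364509366)), (np.float64(375.32451708100575), np.float64(342.91621331641153))]
```

View pics/w1.png

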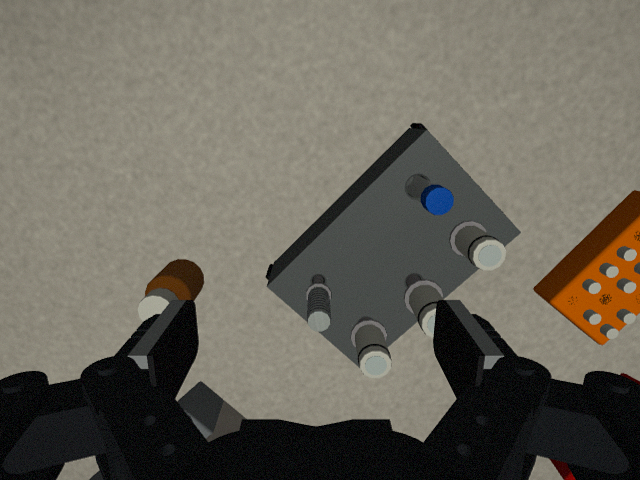

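Wrist view: rod handle top near (319,321), logger heads near (375,364), (437,318) and (487,252). The arm was still moving, so I'll retake it now that it has settled.

Run:
```python
from h import *
for i in range(4): camera('top')
to([491,103,230]);c=get_calibration('wrist');snap('wrist','w2.png',(260,110,560,410),2)
import pickle;pickle.dump(c,open('c2.pkl','wb'))
```

```text
t 1.6 pos [456.9 153.3 230.8] units [-1.013 -0.005  0.012] R [[-0.565, 0.825, -0.001], [0.825, 0.565, 0.001], [0.001, -0.001, -1.0]] F [ 0.07 -0.09  0.63] op 85.7
```

View pics/w2.png

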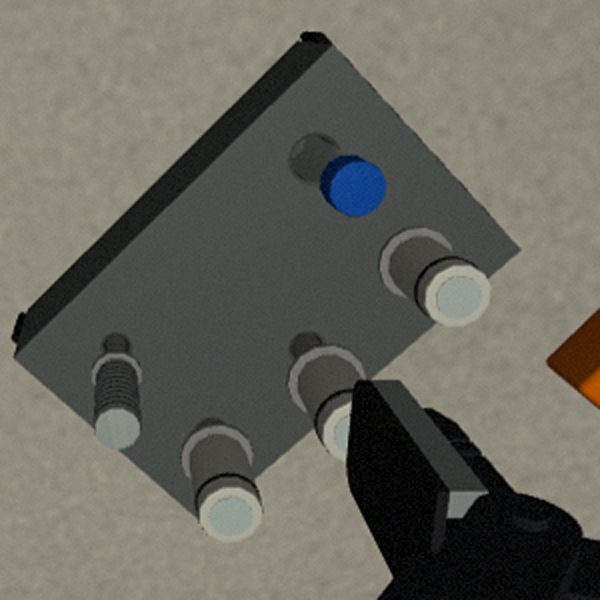

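Rod top (319,324). Heads: −y (375,368), +y (489.5,257.5). Visible stem lengths suggest −y is medium, the middle one long and +y short. Rack top corners: (267.5,287.5), (425,131.5), (520,235).

Run:
```python
from h import *
import pickle;from scipy.optimize import least_squares
c=pickle.load(open('c2.pkl','rb'));t=get_calibration('top')
P=[(319,324,130,-30,-56),(375,368,120,28,-56),(489.5,257.5,108,28,56),(267.5,287.5,60,-59,-90),(425,131.5,60,-59,90),(520,235,60,59,90),(438,203,118,-30,56)]
T=[(258,285.2,130,-30,-56),(213,249.5,108,28,56),(236.7,253.5,132,28,0),(263.7,258,120,28,-56),(206.7,276.2,118,-30,56)]
def w(q,a,b,z):
    return [q[0]+a*np.cos(q[2])-b*np.sin(q[2]),q[1]+a*np.sin(q[2])+b*np.cos(q[2]),z]
for n,cc,L in(('wrist',c,P),('top',t,T)):
    B=np.array([back(cc,u,v,z) for u,v,z,a,b in L])
    r=least_squares(lambda q:np.concatenate([(np.array(w(q,a,b,z))-X)[:2] for (u,v,z,a,b),X in zip(L,B)]),[520,150,-.18])
    print(n,r.x,r.fun.reshape(-1,2).round(1).tolist(),'rod',w(r.x,-30,-56,130),B[0].round(1))
print('well',back(t,388,245.5,95))
```

```text
wrist [ 5.34530069e+02  1.52258696e+02 -1.69102910e-01] [[0.1, 0.2], [-0.2, 1.3], [-0.5, -0.5], [-0.6, -0.8], [-0.1, -0.1], [0.3, 0.4], [0.9, -0.5]] rod [np.float64(495.53328962063665), np.float64(102.10641602727173), 130] [495.4 101.9 130. ]
top [ 5.31771883e+02  1.51528098e+02 -1.74975065e-01] [[-0.5, -0.7], [0.3, 0.6], [0.3, 0.2], [-0.2, -0.3], [-0.0, 0.2]] rod [np.float64(492.48127639699896), np.float64(101.60567572546586), 130] [492.9 102.3 130. ]
well [ 576.6357848  -175.72724565   95.        ]
```

Request:
send_rows(
  motion=[
    [-0.3,-0.53,0.02,0,0,0,0],
    [-0.3,-0.53,0.02,0,0,0,0],
    [-0.3,0,0,0.6,0,0,0],
    [-0.3,0,0,0.4,0,0,0],
    [-0.3,0,0,0,0,0,0],
  ],
)

```text
clock: 2.28
position: [493.2, 103.5, 168.9]
tcp_rot: [-0.002, 0.465, 0.885, -0.001]
ft_force: [-0.3, 0.3, 0.4]
opening: 55.6
grasp_force: 0.0
```

Run:
```python
from h import *
to([495,102,93]);c=get_calibration('wrist');snap('wrist','w3.png',(200,200,460,395),3);print([proj(c,[x,102,130]) for x in(492,495)])
```

```text
t 2.27 pos [493.2 103.5 168.9] units [-0.042  0.017  1.266] R [[-0.568, 0.823, -0.005], [0.823, 0.568, -0.0], [0.003, -0.005, -1.0]] F [-0.26  0.32  0.36] op 55.6
[(np.float64(311.4825438708959), np.float64(269.53698243062627)), (np.float64(316.52294258406005), np.float64(272.7989065364567))]
```

View pics/w3.png

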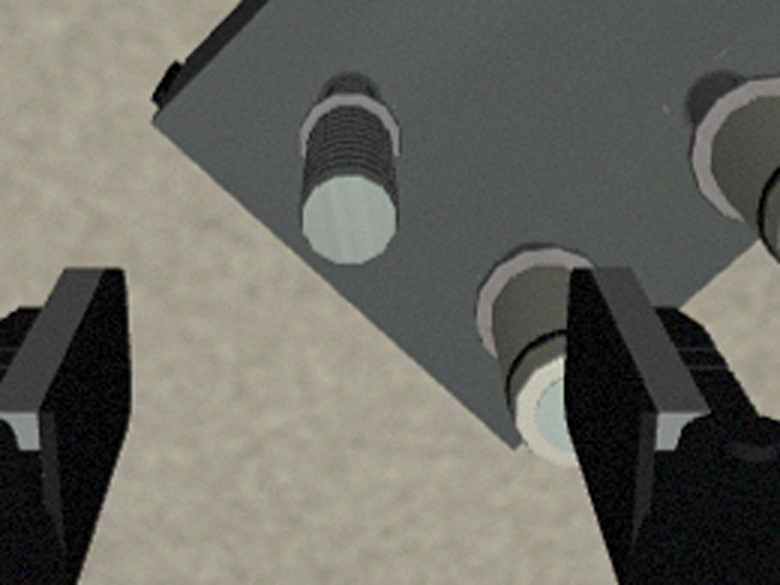

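Rod top at (316.7,273), which matches (495,102). I'll descend and grip.

Request:
send_rows(
  motion=[
    [-0.3,-0.04,0.017,0.6,0,0,0],
    [-0.3,0,0,0.65,0,0,0],
    [-0.3,0,0,0,0,0,0],
    [1,0,0,0,0,0,0],
    [1,0,0,0,0,0,0],
  ],
)

```text
clock: 2.95
position: [499.1, 101.1, 99.1]
tcp_rot: [0.002, 0.466, 0.885, 0.001]
ft_force: [-0.5, 0.0, 1.0]
opening: 20.0
grasp_force: 0.0
```

Request:
send_rows(
  motion=[
    [1,0,0,0,0,0,0],
    [1,0,0,0,0,0,0],
    [1,0,0,0,0,0,0],
  ],
)

```text
clock: 3.32
position: [498.5, 100.6, 99.1]
tcp_rot: [0.002, 0.466, 0.885, 0.001]
ft_force: [-3.1, -0.3, 6.5]
opening: 14.4
grasp_force: 58.5
```

Run:
```python
from h import *
for i in range(4): camera('top'); to([495,102,93])
```

```text
t 3.38 pos [498.5 100.6  99.1] units [ 0.053 -0.035  0.101] R [[-0.566, 0.825, 0.004], [0.825, 0.566, -0.0], [-0.002, 0.003, -1.0]] F [-2.07 -0.57  6.24] op 14.1
t 3.42 pos [498.5 100.6  99.1] units [ 0.053 -0.036  0.101] R [[-0.566, 0.825, 0.004], [0.825, 0.566, -0.0], [-0.002, 0.003, -1.0]] F [-2.54 -1.48  5.98] op 14.3
t 3.48 pos [498.5 100.6  99.1] units [ 0.053 -0.035  0.101] R [[-0.566, 0.825, 0.004], [0.825, 0.566, -0.0], [-0.002, 0.003, -1.0]] F [-2.7  -2.19  6.74] op 14.3
t 3.52 pos [498.5 100.6  99.1] units [ 0.053 -0.035  0.101] R [[-0.566, 0.825, 0.004], [0.825, 0.566, -0.0], [-0.002, 0.003, -1.0]] F [-2.48 -1.08  5.11] op 14.2
```

Request:
send_rows(
  motion=[
    [1,0,0,-0.25,0,0,0],
    [1,0,0,-0.4,0,0,0],
    [1,0,0,-0.5,0,0,0],
    [1,0,0,-0.5,0,0,0],
    [1,0,0,-0.5,0,0,0],
  ],
)

```text
clock: 4.15
position: [497.6, 100.8, 227.5]
tcp_rot: [0.001, 0.466, 0.885, 0.001]
ft_force: [0.1, 0.1, -0.5]
opening: 14.7
grasp_force: 58.5
```

Run:
```python
from h import *
for i in range(3): camera('top')
to([577,-176,224])
```

```text
t 4.3 pos [498.7 100.9 228. ] units [-4.544 -1.535  0.071] R [[-0.566, 0.824, 0.006], [0.825, 0.566, 0.001], [-0.003, 0.005, -1.0]] F [-0.27  0.19 -0.39] op 14.3
```

Request:
send_rows(
  motion=[
    [1,-0.96,-0.3,0,0,0,0],
    [1,-0.96,-0.3,0,0,0,0],
    [1,-0.96,-0.3,0,0,0,0],
    [1,-0.96,-0.3,0,0,0,0],
    [1,-0.96,-0.3,0,0,0,0],
  ],
)

```text
clock: 4.92
position: [585.9, -189.2, 223.2]
tcp_rot: [-0.001, 0.466, 0.885, 0.0]
ft_force: [1.0, -0.0, -0.1]
opening: 14.2
grasp_force: 58.5
```

Run:
```python
from h import *
import pickle
for i in range(6): camera('top')
to([577,-176,224]);c=get_calibration('wrist');snap('wrist','w4.png',(190,120,450,315),3);
pickle.dump((c,status.read_state()['position']),open('c4.pkl','wb'))
p=status.read_state()['position'];print(proj(c,[577,-176,95]),proj(c,p-[0,0,94]))
```

```text
t 5.22 pos [ 585.7 -186.6  224.1] units [ 0.228 -0.019  0.002] R [[-0.566, 0.824, -0.002], [0.824, 0.566, 0.002], [0.002, -0.001, -1.0]] F [-0.82  0.56  0.4 ] op 14.0
(np.float64(313.47492420964244), np.float64(203.60379523145843)) (np.float64(315.57221590999336), np.float64(236.57297711709134))
```

View pics/w4.png

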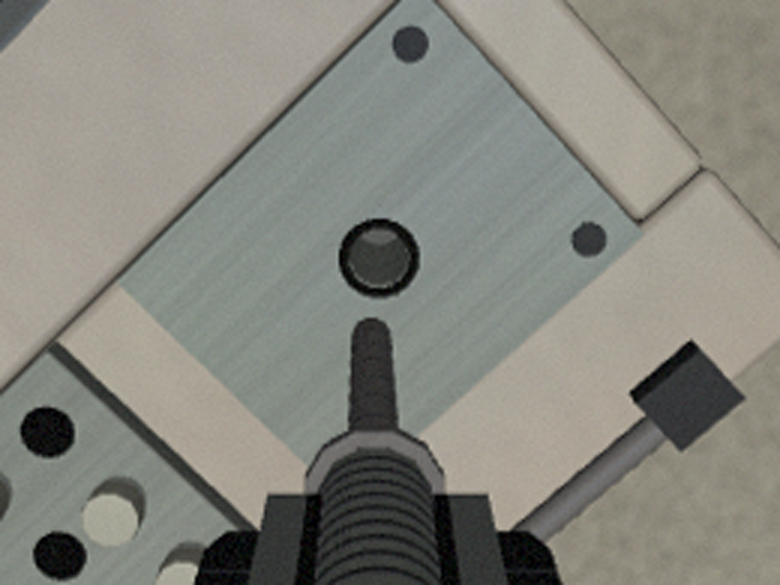

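Well mouth at (316.3,206) and rod tip at about (314,232).

Run:
```python
from h import *
import pickle
c,p=pickle.load(open('c4.pkl','rb'))
w=back(c,316.3,206,95);t=back(c,314,232,p[2]-94.1);fl=back(c,190+374/3,120+470/3,p[2]-94.1+83);print(p,w,t,fl,'tip-tcp',t-p)
to(p+np.append((w-t)[:2],0))
```

```text
[ 585.81821001 -186.2547221   224.69210173] [ 579.58458879 -176.2871744    95.        ] [ 583.36627347 -184.40276128  130.59210173] [ 581.57525537 -180.75689462  213.59210173] tip-tcp [ -2.45193654   1.85196082 -94.1       ]
t 5.28 pos [ 585.8 -186.3  224.7] units [0.147 0.025 0.   ] R [[-0.567, 0.824, -0.001], [0.824, 0.567, 0.001], [0.001, -0.0, -1.0]] F [-0.16 -0.36 -0.94] op 14.4
```

Request:
send_rows(
  motion=[
    [1,0.147,0.025,0,0,0,0],
    [1,0,0,0.4,0,0,0],
    [1,0,0,0,0,0,0],
    [1,0,0,0,0,0,0],
  ],
)

```text
clock: 5.78
position: [582.5, -178.8, 202.2]
tcp_rot: [0.0, 0.466, 0.885, 0.0]
ft_force: [-0.6, -0.2, -0.4]
opening: 14.3
grasp_force: 58.6
```

Run:
```python
from h import *
for i in range(3): camera('top')
to([579.6+2.45,-176.3-1.85,190])
```

```text
t 5.92 pos [ 582.9 -179.5  202.6] units [0.027 0.001 0.211] R [[-0.566, 0.824, 0.002], [0.824, 0.566, -0.001], [-0.002, 0.001, -1.0]] F [-0.16 -0.29 -0.85] op 14.4
```

Request:
send_rows(
  motion=[
    [1,0.02,0,0.1,0,0,0],
    [1,0,0,0.1,0,0,0],
    [1,0,0,0.1,0,0,0],
    [1,0,0,0,0,0,0],
    [1,0,0,0,0,0,0],
  ],
)

```text
clock: 6.55
position: [581.8, -178.6, 183.3]
tcp_rot: [0.0, 0.466, 0.885, 0.0]
ft_force: [-0.0, 0.1, 0.1]
opening: 14.4
grasp_force: 58.6
```

Request:
send_rows(
  motion=[
    [1,0,0,0.12,0,0,0],
    [1,0,0,0.12,0,0,0],
    [1,0,0,0.12,0,0,0],
    [1,0,0,0.05,0,0,0],
    [1,0,0,0,0,0,0],
  ],
)

```text
clock: 7.18
position: [581.6, -178.5, 158.2]
tcp_rot: [-0.0, 0.466, 0.885, -0.0]
ft_force: [-0.7, 0.5, -1.1]
opening: 14.2
grasp_force: 58.6
```

Request:
send_rows(
  motion=[
    [1,0,0,0.05,0,0,0],
    [1,0,0,0.03,0,0,0],
    [1,0,0,0.03,0,0,0],
    [1,0,0,0.02,0,0,0],
    [1,0,0,0,0,0,0],
  ],
)

```text
clock: 7.8
position: [581.7, -178.5, 150.8]
tcp_rot: [-0.0, 0.466, 0.885, 0.0]
ft_force: [0.0, 0.6, 0.1]
opening: 14.3
grasp_force: 58.6
```

Request:
send_rows(
  motion=[
    [1,0,0,0.02,0,0,0],
    [1,0,0,0.02,0,0,0],
    [1,0,0,0,0,0,0],
  ],
)

```text
clock: 8.18
position: [581.7, -178.5, 148.4]
tcp_rot: [-0.0, 0.466, 0.885, 0.0]
ft_force: [-0.2, -1.2, -0.7]
opening: 14.2
grasp_force: 58.6
```

Request:
send_rows(
  motion=[
    [1,0,0,0.03,0,0,0],
    [1,0,0,0.03,0,0,0],
    [1,0,0,0,0,0,0],
  ],
)

```text
clock: 8.55
position: [581.6, -178.5, 144.6]
tcp_rot: [-0.0, 0.466, 0.885, -0.0]
ft_force: [-0.6, 0.9, -0.5]
opening: 14.3
grasp_force: 58.6
```

Request:
send_rows(
  motion=[
    [1,0,0,0.03,0,0,0],
    [1,0,0,0.03,0,0,0],
    [1,0,0,0.02,0,0,0],
    [1,0,0,0,0,0,0],
  ],
)

```text
clock: 9.05
position: [581.7, -178.5, 139.9]
tcp_rot: [-0.0, 0.466, 0.885, 0.0]
ft_force: [-0.3, 0.2, -0.2]
opening: 14.3
grasp_force: 58.6
```

Request:
send_rows(
  motion=[
    [1,0,0,0.02,0,0,0],
    [1,0,0,0.01,0,0,0],
    [1,0,0,0,0,0,0],
  ],
)

```text
clock: 9.43
position: [581.9, -178.6, 138.7]
tcp_rot: [0.0, 0.466, 0.885, 0.0]
ft_force: [-0.5, 0.2, 2.1]
opening: 14.1
grasp_force: 58.6
```

Request:
send_rows(
  motion=[
    [1,0,0,0.015,0,0,0],
    [1,0,0,0.015,0,0,0],
    [1,0,0,0,0,0,0],
  ],
)

```text
clock: 9.8
position: [582.2, -178.9, 138.6]
tcp_rot: [0.001, 0.466, 0.885, 0.0]
ft_force: [-1.7, -0.2, 6.9]
opening: 14.4
grasp_force: 59.3
```

Contact at TCP z=138.6 matches the 50.5 mm depth, so the medium logger (rack −y hole) is the right one. I'll withdraw the rod.

Request:
send_rows(
  motion=[
    [1,0,0,-0.1,0,0,0],
    [1,0,0,-0.3,0,0,0],
    [1,0,0,-0.4,0,0,0],
    [1,0,0,-0.4,0,0,0],
    [1,0,0,-0.3,0,0,0],
  ],
)

```text
clock: 10.42
position: [582.2, -178.7, 228.6]
tcp_rot: [0.001, 0.466, 0.885, 0.0]
ft_force: [0.3, 0.8, -1.3]
opening: 14.3
grasp_force: 58.4
```

Run:
```python
from h import *
for i in range(3): camera('top')
to([498.2,100.8,228])
```

```text
t 10.57 pos [ 582.3 -178.8  228.1] units [ 4.636  1.48  -0.007] R [[-0.566, 0.825, 0.003], [0.825, 0.566, -0.001], [-0.002, 0.002, -1.0]] F [ 0.2  -0.02 -0.98] op 14.2
```

Request:
send_rows(
  motion=[
    [1,0.94,0.3,0,0,0,0],
    [1,0.94,0.3,0,0,0,0],
    [1,0.94,0.3,0,0,0,0],
    [1,0.94,0.3,0,0,0,0],
    [1,0.876,0.28,0,0,0,0],
  ],
)

```text
clock: 11.2
position: [496.1, 102.8, 225.0]
tcp_rot: [-0.001, 0.466, 0.885, -0.0]
ft_force: [1.0, 0.9, -1.2]
opening: 14.4
grasp_force: 58.5
```

Request:
send_rows(
  motion=[
    [1,0,0,0.5,0,0,0],
    [1,0,0,0.3,0,0,0],
    [1,0,0,0,0,0,0],
  ],
)

```text
clock: 11.58
position: [496.1, 100.5, 175.6]
tcp_rot: [-0.003, 0.466, 0.885, -0.002]
ft_force: [1.1, -0.6, -1.4]
opening: 14.4
grasp_force: 58.5
```

Run:
```python
from h import *
import pickle
for i in range(5): camera('top')
to([498.2,100.8,165]);c=get_calibration('wrist');snap('wrist','w5.png',(190,120,450,315),3);
p=status.read_state()['position'];print('tip',proj(c,p+[-2.45,1.85,-94.1]));
for x,y in((495.5,102.1),(494.5,102.1),(497,102)):
  u=proj(c,[x,y,60]);print(x,y,(u[0]-190)*3,(u[1]-120)*3)
u=proj(c,p+[-2.45,1.85,-94.1]);print('tipcrop',(u[0]-190)*3,(u[1]-120)*3)
pickle.dump((c,p),open('c5.pkl','wb'))
```

```text
t 11.82 pos [498.4 100.5 179.7] units [ 0.006 -0.001  0.245] R [[-0.565, 0.825, 0.002], [0.825, 0.565, 0.0], [-0.001, 0.002, -1.0]] F [ 0.89 -0.47 -0.5 ] op 14.3
tip (np.float64(313.00770196288346), np.float64(231.44938649259805))
495.5 102.1 367.03828703176396 303.83390270745986
494.5 102.1 363.3928218829796 301.4207774140518
497 102 372.25003195470464 307.8004383388475
tipcrop 369.0231058886504 334.3481594777942
```

View pics/w5.png

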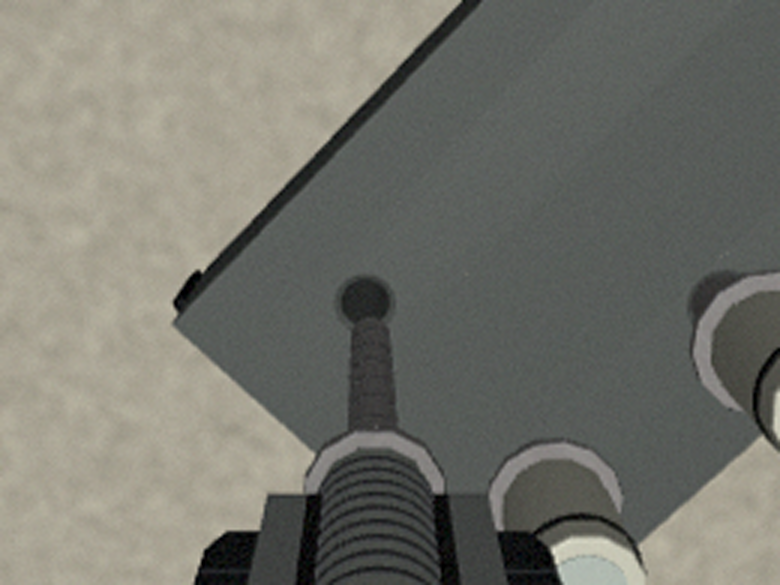

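Hole mouth at crop (365,302), tip at about (371,335). That calls for about −1.2 mm along tool y, then slow insertion.

Request:
send_rows(
  motion=[
    [1,0.005,-0.02,0.15,0,0,0],
    [1,0,0,0.15,0,0,0],
    [1,0,0,0.1,0,0,0],
    [1,0,0,0.1,0,0,0],
    [1,0,0,0,0,0,0],
  ],
)

```text
clock: 12.5
position: [496.1, 100.6, 147.8]
tcp_rot: [-0.001, 0.466, 0.885, -0.0]
ft_force: [-1.0, -0.5, -0.4]
opening: 14.0
grasp_force: 58.4
```

Request:
send_rows(
  motion=[
    [1,0,0,0.15,0,0,0],
    [1,0,0,0.15,0,0,0],
    [1,0,0,0.15,0,0,0],
    [1,0,0,0.1,0,0,0],
    [1,0,0,0,0,0,0],
  ],
)

```text
clock: 13.12
position: [496.1, 100.5, 114.7]
tcp_rot: [-0.001, 0.466, 0.885, -0.0]
ft_force: [0.2, -0.1, 0.6]
opening: 14.4
grasp_force: 58.4
```

Request:
send_rows(
  motion=[
    [1,0,0,0.1,0,0,0],
    [1,0,0,0.08,0,0,0],
    [1,0,0,0.05,0,0,0],
    [1,0,0,0.02,0,0,0],
    [1,0,0,0,0,0,0],
  ],
)

```text
clock: 13.75
position: [496.4, 100.6, 100.5]
tcp_rot: [0.0, 0.466, 0.885, 0.0]
ft_force: [0.3, -1.4, 0.0]
opening: 14.1
grasp_force: 58.4
```

Request:
send_rows(
  motion=[
    [1,0,0,0.02,0,0,0],
    [1,0,0,0,0,0,0],
    [-0.3,0,0,0,0,0,0],
    [-0.3,0,0,0,0,0,0],
    [-0.3,0,0,0,0,0,0],
  ],
)

```text
clock: 14.38
position: [496.5, 100.6, 99.5]
tcp_rot: [0.0, 0.466, 0.885, 0.0]
ft_force: [0.9, 0.5, 0.4]
opening: 55.4
grasp_force: 0.0
```

Request:
send_rows(
  motion=[
    [-0.3,0,0,0,0,0,0],
    [-0.3,0,0,-0.3,0,0,0],
    [-0.3,0,0,-0.5,0,0,0],
    [-0.3,0,0,-0.5,0,0,0],
    [-0.3,0,0,0,0,0,0],
  ],
)

```text
clock: 15.0
position: [498.6, 100.8, 182.0]
tcp_rot: [0.004, 0.466, 0.885, 0.002]
ft_force: [0.3, -0.8, 0.3]
opening: 55.9
grasp_force: 0.0
```

Run:
```python
from h import *
for i in range(5): camera('top')
to([552.7,92,178])
```

```text
t 15.25 pos [495.7 100.6 176. ] units [-0.655  0.703 -0.036] R [[-0.566, 0.825, -0.003], [0.825, 0.566, -0.0], [0.001, -0.002, -1.0]] F [-0.14 -0.03 -0.03] op 55.4
```

Request:
send_rows(
  motion=[
    [-0.3,-0.33,0.35,0,0,0,0],
    [-0.3,-0.325,0.353,0,0,0,0],
    [-0.3,0,0,0,0,0,0],
    [-0.3,0,0,0,0,0,0],
  ],
)

```text
clock: 15.75
position: [552.4, 92.2, 176.3]
tcp_rot: [-0.001, 0.466, 0.885, -0.001]
ft_force: [0.3, 0.2, 0.1]
opening: 55.6
grasp_force: 0.0
```

Run:
```python
from h import *
import pickle
for i in range(3): camera('top')
to([552.7,92,84]);c=get_calibration('wrist');snap('wrist','w6.png',(190,170,450,365),3);
pickle.dump((c,status.read_state()['position']),open('c6.pkl','wb'))
u=proj(c,[552.7,92,120]);print((u[0]-190)*3,(u[1]-170)*3)
u=proj(c,[495.2,102,130]);print((u[0]-190)*3,(u[1]-170)*3)
```

```text
t 15.9 pos [552.6  92.3 177.3] units [-6.000e-03 -1.000e-03  1.554e+00] R [[-0.566, 0.824, -0.001], [0.824, 0.566, 0.0], [0.0, -0.0, -1.0]] F [-0.41  0.34  0.24] op 55.6
374.2598034322988 259.1955925224448
113.68389476021076 39.25487191943827
```

View pics/w6.png

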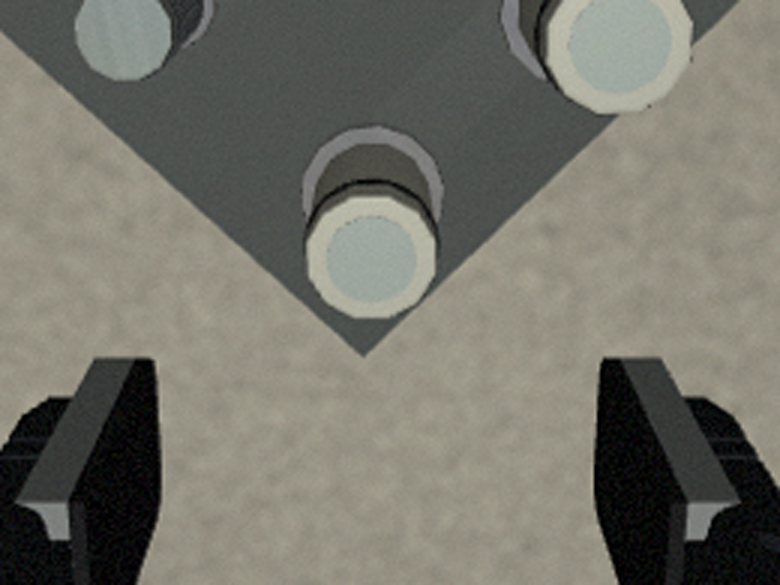

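The medium head is at crop (371,258), as predicted. The rod stands in its hole at (123,32). I'll descend and grip.

Request:
send_rows(
  motion=[
    [-0.3,0,0,0.6,0,0,0],
    [-0.3,0,0,0.5,0,0,0],
    [-0.3,0,0,0.3,0,0,0],
    [-0.3,0,0,0,0,0,0],
    [-0.3,0,0,0,0,0,0],
  ],
)

```text
clock: 16.58
position: [554.3, 92.2, 94.8]
tcp_rot: [0.001, 0.466, 0.885, 0.001]
ft_force: [0.7, -0.1, -0.1]
opening: 55.6
grasp_force: 0.0
```

Run:
```python
from h import *
for i in range(2): camera('top')
to([552.5,92,84])
```

```text
t 16.68 pos [554.6  92.2  95.2] units [ 0.017 -0.031  0.186] R [[-0.566, 0.825, 0.003], [0.825, 0.566, 0.0], [-0.002, 0.003, -1.0]] F [ 1.07 -0.5   0.22] op 55.5
```

Request:
send_rows(
  motion=[
    [-0.3,0.015,-0.03,0.17,0,0,0],
    [-0.3,0,0,0,0,0,0],
    [1,0,0,0,0,0,0],
    [1,0,0,0,0,0,0],
    [1,0,0,0,0,0,0],
  ],
)

```text
clock: 17.3
position: [551.7, 91.8, 83.4]
tcp_rot: [0.0, 0.466, 0.885, 0.0]
ft_force: [0.7, 0.0, 0.7]
opening: 22.9
grasp_force: 58.7
```

Request:
send_rows(
  motion=[
    [1,0,0,0,0,0,0],
    [1,0,0,0,0,0,0],
  ],
)

```text
clock: 17.55
position: [551.7, 91.8, 83.4]
tcp_rot: [0.0, 0.466, 0.885, 0.0]
ft_force: [-0.0, -0.7, 1.5]
opening: 22.7
grasp_force: 58.7
```

Request:
send_rows(
  motion=[
    [1,0,0,-0.2,0,0,0],
    [1,0,0,-0.4,0,0,0],
    [1,0,0,-0.5,0,0,0],
    [1,0,0,-0.5,0,0,0],
    [1,0,0,-0.3,0,0,0],
  ],
)

```text
clock: 18.18
position: [551.9, 91.8, 199.6]
tcp_rot: [0.001, 0.466, 0.885, 0.001]
ft_force: [0.9, 0.2, -0.7]
opening: 22.4
grasp_force: 59.3
```

Run:
```python
from h import *
for i in range(4): camera('top')
to([587,-187,193])
```

```text
t 18.38 pos [551.1  91.8 196.5] units [-4.169 -2.136  0.058] R [[-0.566, 0.825, -0.001], [0.825, 0.566, 0.0], [0.001, -0.001, -1.0]] F [-1.32  0.13 -1.24] op 22.7
```

Request:
send_rows(
  motion=[
    [1,-0.83,-0.427,0,0,0,0],
    [1,-0.83,-0.427,0,0,0,0],
    [1,-0.83,-0.427,0,0,0,0],
    [1,-0.83,-0.427,0,0,0,0],
    [1,-0.83,-0.427,0,0,0,0],
  ],
)

```text
clock: 19.0
position: [585.9, -187.4, 194.7]
tcp_rot: [-0.002, 0.466, 0.885, 0.0]
ft_force: [0.2, 0.5, 0.0]
opening: 22.6
grasp_force: 59.3
```

Request:
send_rows(
  motion=[
    [1,0,0,0.25,0,0,0],
    [1,0,0,0.1,0,0,0],
    [1,0,0,0,0,0,0],
    [1,0,0,0,0,0,0],
  ],
)

```text
clock: 19.5
position: [586.9, -184.7, 176.4]
tcp_rot: [0.0, 0.465, 0.885, 0.0]
ft_force: [-0.2, 0.2, 0.7]
opening: 22.5
grasp_force: 59.3
```

Run:
```python
from h import *
import pickle
for i in range(4): camera('top')
to([587,-187,173]);c=get_calibration('wrist');p=status.read_state()['position'];snap('wrist','w7.png',(220,120,420,270),4);
pickle.dump((c,p),open('c7.pkl','wb'))
for X in ([579.6,-176.3,95],p-[0,0,58.4]): u=proj(c,X);print((u[0]-220)*4,(u[1]-120)*4)
```

```text
t 19.7 pos [ 587.  -185.5  176.9] units [-0.021 -0.015  0.064] R [[-0.567, 0.824, 0.001], [0.824, 0.567, -0.0], [-0.001, 0.001, -1.0]] F [-1.39 -0.05 -1.27] op 22.6
372.74361025989174 410.8473353321301
378.9771756811126 539.8398815708972
```

View pics/w7.png

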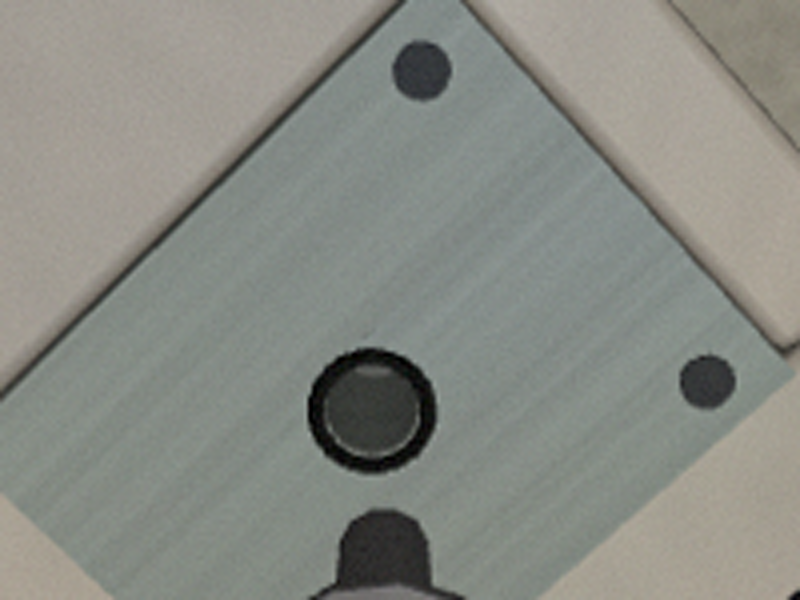

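Well at crop (372,411), exactly as predicted. The stem tip is centred at about (383,541), so it is about 0.5 mm off along tool y.

Run:
```python
from h import *
to([579.2,-176.6,160])
```

```text
t 19.75 pos [ 587.  -185.6  176.8] units [ 0.197 -0.022  0.279] R [[-0.566, 0.824, 0.001], [0.824, 0.566, -0.0], [-0.001, 0.001, -1.0]] F [-0.15  0.62 -0.42] op 22.5
```

Request:
send_rows(
  motion=[
    [1,0.197,-0.022,0,0,0,0],
    [1,0,0,0.15,0,0,0],
    [1,0,0,0.08,0,0,0],
    [1,0,0,0,0,0,0],
    [1,0,0,0,0,0,0],
  ],
)

```text
clock: 20.38
position: [579.0, -177.2, 162.2]
tcp_rot: [-0.0, 0.466, 0.885, 0.0]
ft_force: [0.4, -0.6, 0.1]
opening: 23.0
grasp_force: 59.3
```

Run:
```python
from h import *
for i in range(4): camera('top')
to([579.2,-176.6,153.4])
```

```text
t 20.57 pos [ 579.1 -177.1  162.6] units [0.007 0.006 0.153] R [[-0.566, 0.825, 0.001], [0.825, 0.566, -0.0], [-0.0, 0.0, -1.0]] F [-0.31 -0.15 -1.1 ] op 22.5
```

Request:
send_rows(
  motion=[
    [1,0.006,0.005,0.06,0,0,0],
    [1,0,0,0.06,0,0,0],
    [1,0,0,0.04,0,0,0],
    [1,0,0,0,0,0,0],
    [1,0,0,0,0,0,0],
  ],
)

```text
clock: 21.2
position: [579.0, -176.5, 152.8]
tcp_rot: [0.0, 0.466, 0.885, 0.0]
ft_force: [-0.4, 0.2, -0.5]
opening: 22.5
grasp_force: 59.3
```

Request:
send_rows(
  motion=[
    [1,0,0,0.04,0,0,0],
    [1,0,0,0.04,0,0,0],
    [1,0,0,0,0,0,0],
  ],
)

```text
clock: 21.58
position: [578.8, -176.5, 147.5]
tcp_rot: [-0.0, 0.466, 0.885, -0.0]
ft_force: [-0.7, -0.4, -1.2]
opening: 22.4
grasp_force: 59.3
```

Request:
send_rows(
  motion=[
    [1,0,0,0.05,0,0,0],
    [1,0,0,0.05,0,0,0],
    [1,0,0,0.05,0,0,0],
    [1,0,0,0.05,0,0,0],
    [1,0,0,0,0,0,0],
  ],
)

```text
clock: 22.2
position: [579.1, -176.5, 135.1]
tcp_rot: [-0.0, 0.466, 0.885, 0.0]
ft_force: [1.2, 0.6, 0.5]
opening: 22.5
grasp_force: 59.7
```

Request:
send_rows(
  motion=[
    [1,0,0,0.1,0,0,0],
    [1,0,0,0.1,0,0,0],
    [1,0,0,0.1,0,0,0],
    [1,0,0,0.08,0,0,0],
    [1,0,0,0,0,0,0],
  ],
)

```text
clock: 22.82
position: [578.4, -176.1, 111.1]
tcp_rot: [-0.001, 0.466, 0.885, 0.0]
ft_force: [1.6, -0.5, -2.8]
opening: 22.6
grasp_force: 59.6
```

Request:
send_rows(
  motion=[
    [1,0,0,0.04,0,0,0],
    [1,0,0,0.03,0,0,0],
    [1,0,0,0.03,0,0,0],
    [1,0,0,0,0,0,0],
  ],
)

```text
clock: 23.32
position: [579.0, -176.6, 106.8]
tcp_rot: [0.0, 0.466, 0.885, 0.0]
ft_force: [-0.4, -0.4, 0.1]
opening: 22.5
grasp_force: 59.6
```

Request:
send_rows(
  motion=[
    [1,0,0,0.03,0,0,0],
    [1,0,0,0.02,0,0,0],
    [1,0,0,0,0,0,0],
  ],
)

```text
clock: 23.7
position: [579.0, -176.6, 103.9]
tcp_rot: [0.0, 0.466, 0.885, 0.0]
ft_force: [0.5, -0.5, -0.3]
opening: 22.5
grasp_force: 59.6
```

Request:
send_rows(
  motion=[
    [1,0,0,0.015,0,0,0],
    [1,0,0,0,0,0,0],
    [1,0,0,0,0,0,0],
  ],
)

```text
clock: 24.08
position: [578.9, -176.5, 103.0]
tcp_rot: [-0.0, 0.466, 0.885, 0.0]
ft_force: [0.6, -0.2, 0.5]
opening: 22.8
grasp_force: 59.6
```

Request:
send_rows(
  motion=[
    [1,0,0,0.015,0,0,0],
    [1,0,0,0,0,0,0],
  ],
)

```text
clock: 24.32
position: [579.0, -176.6, 102.9]
tcp_rot: [0.0, 0.466, 0.885, -0.0]
ft_force: [-1.1, -0.3, 5.3]
opening: 22.5
grasp_force: 59.9
```

Request:
send_rows(
  motion=[
    [1,0,0,0.015,0,0,0],
    [1,0,0,0,0,0,0],
  ],
)

```text
clock: 24.58
position: [579.1, -176.6, 102.8]
tcp_rot: [0.0, 0.466, 0.885, 0.0]
ft_force: [-1.7, 0.8, 8.1]
opening: 22.8
grasp_force: 60.2
```

The logger has bottomed at the predicted height. I'll release and lift.

Request:
send_rows(
  motion=[
    [-0.3,0,0,0,0,0,0],
    [-0.3,0,0,0,0,0,0],
    [-0.3,0,0,0,0,0,0],
    [-0.3,0,0,0,0,0,0],
    [-0.3,0,0,-0.3,0,0,0],
  ],
)

```text
clock: 25.2
position: [577.7, -176.0, 117.8]
tcp_rot: [-0.002, 0.466, 0.885, -0.0]
ft_force: [0.2, 0.2, -0.6]
opening: 55.5
grasp_force: 0.0
```

Request:
send_rows(
  motion=[
    [-0.3,0,0,-0.4,0,0,0],
    [-0.3,0,0,-0.5,0,0,0],
    [-0.3,0,0,-0.5,0,0,0],
    [-0.3,0,0,0,0,0,0],
    [-0.3,0,0,0,0,0,0],
  ],
)

```text
clock: 25.82
position: [578.8, -176.5, 203.3]
tcp_rot: [-0.0, 0.466, 0.885, 0.0]
ft_force: [-1.1, 0.5, -0.9]
opening: 55.4
grasp_force: 0.0
```

Run:
```python
from h import *
for i in range(4): camera('top')
to([579,-176.5,200]);c=get_calibration('wrist');im=camera('wrist')
cv2.imwrite('pics/end.png',im[:,:,::-1])
# bright head-top blob near predicted centre
u=proj(c,[579.6,-176.3,139.5]);print('pred',u)
x,y=int(u[0]),int(u[1]);g=im.mean(2)[y-45:y+45,x-45:x+45].astype(np.uint8)
print(cv2.HoughCircles(g,cv2.HOUGH_GRADIENT,1,40,param1=80,param2=12,minRadius=12,maxRadius=34),'offset',x-45,y-45)
```

```text
t 26.02 pos [ 578.3 -176.3  201.7] units [-0.01   0.007  0.029] R [[-0.566, 0.825, -0.003], [0.825, 0.566, 0.001], [0.003, -0.002, -1.0]] F [ 0.01 -1.02  0.51] op 55.8
pred (np.float64(316.9327313225188), np.float64(254.37791834794623))
[[[44.5 42.5 21.8]]] offset 271 209
```

The head is found at (315.5,251.5), within about 1.5 mm of the prediction, so the logger is upright and seated. I'll hand in.

```bash
python3 -c "
from bench import job;print(job.close_job())"
```

```text
the job is handed in; nothing more can be done
None
```

The well measured 50.5 mm deep, so I put the rod back in its rack hole, pressed the medium logger to the bottom of the well at about 8 N and let go, then handed the job in at about 26 s; no verdict came back.

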